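Offer up the engine cover of a model crawler

TASK

Take the aluminium cover plate by its wooden grip, slide it out of the drying rack through the open mouth, and bring it over the open engine bay of the model crawler. Finish while still holding it there, level and still, hovering about 15 mm above the deck without touching it, with its four holes straight over the four threaded holes so that I can start the screws; either way round will do. Leave the bottles and jars around where they stand.

Things in the scene. Friction and masses are not known exactly. Their poses are not given: they have to be found in the camera images.
- rack: Low dark steel slide-in drying rack, fixed. Origin under it, on the table; x runs along its rails to the closed end. Spans x -65 (open mouth, facing roughly the robot) to +75 mm, y -53 to +53 mm. Floor 6 mm high, side walls 86 mm apart. Lips along both sides (underside 15 mm, top 19 mm above the table, 66 mm apart) overhang the plate's long edges: it cannot be lifted while inside.
- rack_mouth (a point): Middle of the rack's open mouth, at floor level (6 mm above the table), 65 mm from the rack's origin. Rack axes: -x points out of the mouth. The cover is clear of the rack once its centre is over 65 mm outside this point.
- cover_grip (a point): Centre of the upright wooden block on the middle of the cover plate: 40 (cover x) x 20 (cover y) x 64 mm tall. This point is 32 mm above the plate's top, 36 mm above its underside. Pinch its 20 mm width here or slightly higher, so that fingertips clear the rack's lips. Cover's axes: x along its long side, z up; in the rack its x lies along the rack's x.
- hull_bay (a point): Centre of the open engine bay of the grey model crawler (tracked, 250 mm long, on a dark plinth 290 x 165 mm, all fixed), at the level of its flat deck, 80 mm above the table. x along the vehicle, y across, z up. No part stands over 2 mm above the deck. Four brass threaded holes in the deck at x +-54, y +-29 mm match the cover's.
- cover_hole_a (a point): Hole in the cover, centre, at the plate's underside; at x, y = +54, +29 mm of the cover. 10 mm wide. Cover plate: loose aluminium, 130 x 80 x 4 mm, 0.1 to 0.21 kg with its block, four such holes, the same when turned half round. It starts in the rack on its floor, reaching up to 22 mm out of the mouth, with 5 mm free height under the lips and 3 mm at each side.
- thread_a (a point): Threaded hole in the model's deck, centre, at deck level; at x, y = +54, +29 mm of hull_bay.
- cover_hole_b (a point): Hole in the cover, centre, at the plate's underside; at x, y = -54, +29 mm of the cover. 10 mm wide.
- thread_b (a point): Threaded hole in the model's deck, centre, at deck level; at x, y = -54, +29 mm of hull_bay.
- cover_hole_c (a point): Hole in the cover, centre, at the plate's underside; at x, y = -54, -29 mm of the cover. 10 mm wide.
- thread_c (a point): Threaded hole in the model's deck, centre, at deck level; at x, y = -54, -29 mm of hull_bay.
- cover_hole_d (a point): Hole in the cover, centre, at the plate's underside; at x, y = +54, -29 mm of the cover. 10 mm wide.
- thread_d (a point): Threaded hole in the model's deck, centre, at deck level; at x, y = +54, -29 mm of hull_bay.
- dropper: Dropper bottle, 26 mm wide, 75 mm tall, stands behind the rack's closed end. Origin at its underside. Loose; leave alone.
- jar: Jar, 40 mm wide, 50 mm tall, stands beside the rack. Origin at its underside. Loose; leave alone.
- pot: Amber glass pot, 34 mm wide, 45 mm tall, stands beside the model. Origin at its underside. Loose; leave alone.
- flask: White bottle, 32 mm wide, 80 mm tall, stands between rack and model. Origin at its underside. Loose; leave alone.
Things that resemble listed ones, but are neither listed nor needed, are in the scene too. Of the things that look like the rack, the middle-sized one is meant.

How it is judged:
By the outcome, as a careful person would: the job done as asked, in the order asked, and still so for the second after the job is handed in, while the arm keeps its last pose, push and grip.
It also fails if it takes over 48 s, if anything falls off the work surface, if the arm or the gripper's body presses on something with over 40 N, if the wrist force passes 120 N, or if a joint passes its speed limit or range.

ROBOT

A 7-joint arm with a two-finger parallel gripper is mounted at the origin on the work surface. World frame = base frame: x ahead of the robot, y to its left, z up, the work surface at z = 0. Lengths are in m, angles in rad, forces in N, time in s.
With the tool pointing down it reaches from about 0.4 to 0.85 m from the base axis. Payload 4.5 kg.
Tool frame: the origin (TCP) lies on the mounting face of the last link; the fingertips stand 166 mm ahead of it and the grasp point (between the pads) lies 147 mm ahead of it; y points along the fingers, z is the direction in which the jaws open and shut, and the axes are right-handed (so a half turn about y gives the same grasp; the last joint's range is limited). The gripper opens to 88 mm and grips with 3 to 60 N. Pads are 18 mm wide; open, the fingers measure 123 mm over their backs; the gripper's body (75 mm by 187 mm) begins 45 mm behind the grasp point.
Start: joints at [1.184, 0.689, -0.195, 1.565, 0.157, 0.902, -0.215], TCP at [0.255, -0.57, 0.405] pointing down, gripper open.
Joint ranges: [-3.01, 3.01], [-0.46, 2.08], [-1.47, 1.51], [0.13, 2.56], [-1, 4.14], [0.04, 2.09], [-2.66, 2.66]. Speed limits (rad/s): [2.57, 2.57, 3.14, 3.14, 3.14, 3.14, 3.14].

INTERFACE

Orientations are given as a unit quaternion [x, y, z, w].
In Python, from plant import r gives the robot as it stands.
- The arm moves only by the tool arm_command, never from a script. Its argument "deltas" is a list of rows, each an object of numbers: "dx", "dy", "dz": the shift along the tool's x, y, z each as a share of 1000 mm, from -1 to 1; "wx", "wy", "wz": the turn, a rotation vector about the tool's x, y, z each as a share of 45 degrees, from -1 to 1. In form: [{"dx": .., "dy": .., "dz": .., "wx": .., "wy": .., "wz": ..}, ...]. A call has exactly 5 rows; each row is the pose to reach, as a shift and turn from the pose commanded when the call began, along the tool's axes at that moment; what a row does not reach only later rows make up. A row lasts 1/10 s, in which the tool goes at most 50 mm and 8.59 degrees, less where a joint would pass 70% of its speed; a pose out of reach is approached as far as the arm can. A call with a number of a shift or a turn outside -1 to 1 is refused whole. A call with a gripper value outside its range is refused whole. "claw" is the opening, from -1 (shut) to 1 (fully open), set as the call begins (left out, the last holds). The fingers move at their own pace and stop on an object; "grip_force" is the grip in N (left out, the last holds). Time passes only in rows, so rows that repeat a pose let the fingers close, or fill a call up. It gives the time, the measured TCP pose, the force and the opening at its end, in the units of the state.
- r.get_state(): the state, without advancing time (a new reading comes with each control period).
- r.snapshot(name): name is "scene" or "top" or "wrist"; returns the picture (384x512x3 uint8, red, green, blue); there is no depth.
- r.get_calibration(name): a dict with "vertical_fov" (degrees; the focal length in pixels is half the picture's height over the tangent of half this angle, whatever the lens; pixels are square), "cx", "cy" (the principal point, pixels), "R" (3x3) and "t" (3): a world point X has camera coordinates R X + t. Camera axes: x right, y down, z forward; pixel columns grow to the right and rows downward; lengths in m; the calibration is good to about 2 mm. A picture is of the moment at which its call begins: read the wrist's pose just before it. get_calibration takes no time and is no camera call; for the wrist camera it gives the pose at the moment of the call.
- r.finish_job(): hands the job in, once; it reports no verdict.
The state is a dict: "clock": time; "q": joint angles; "qd": joint speeds; "joint_torque": joint torques, N m; "tool_pos": TCP position; "eef_rot": TCP orientation; "contact_force": force on the tool from outside, world axes, zero at the start; "moment": the same for the moment, N m; "opening": opening from 0.0 (shut) to 1.0 (fully open).
Only numpy, scipy, OpenCV 4.12 (cv2) and the standard library are available. Lean on these libraries where they do the work, as an engineer would, in place of code of your own. Each camera call takes 0.05 s, during which the arm holds its last target.

## Working session

There is one attempt and no reset: what is moved stays moved. The work goes in short steps, Python scripts to look and compute and a tool call to move; the robot and the scene stay as the last step left them, time stands still between calls to the robot, and variables do not carry over. Pictures are saved under pics/ and viewed, and the job is handed in when it is done.

Besides the shell and the picture viewer there is one more tool, called after "Call:" by a JSON object that holds its "name" and its "arguments". arm_command: Moves the arm, as the interface text tells. Shift numbers are shares of 1000 mm and turn numbers shares of 45 degrees, none past 1 either way. Its arguments: {"type":"object","properties":{"deltas":{"type":"array","items":{"type":"object","properties":{"dx":{"type":"number","minimum":-1,"maximum":1},"dy":{"type":"number","minimum":-1,"maximum":1},"dz":{"type":"number","minimum":-1,"maximum":1},"wx":{"type":"number","minimum":-1,"maximum":1},"wy":{"type":"number","minimum":-1,"maximum":1},"wz":{"type":"number","minimum":-1,"maximum":1}}}},"claw":{"type":"number"},"grip_force":{"type":"number"}},"required":["deltas"]}

```bash
mkdir -p pics; ls
python3 - <<'E'
from plant import r
import cv2
s=r.get_state();print({k:s[k] for k in ('clock','tool_pos','eef_rot','opening','contact_force')})
for n in('scene','top','wrist'):
    c=r.get_calibration(n);print(n,c)
    cv2.imwrite(f'pics/{n}0.png',r.snapshot(n)[:,:,::-1])
E
```

```text
pics
{'clock': 0.0, 'tool_pos': array([ 0.25512764, -0.5701905 ,  0.40391327]), 'eef_rot': array([-0.14789589,  0.69214094, -0.69087411,  0.14751505]), 'opening': 0.9999909980590539, 'contact_force': array([0.47196507, 0.25036479, 0.0970444 ])}
scene {'vertical_fov': 44.52017346558609, 'cx': 256.1286326529386, 'cy': 196.5567653390117, 'R': array([[-0.31532351,  0.94897609,  0.00393193],
       [ 0.71946615,  0.24176019, -0.65109176],
       [-0.6188211 , -0.20247564, -0.75898884]]), 't': array([ 0.17756973, -0.27860215,  1.54127904])}
top {'vertical_fov': 53.53928482293194, 'cx': 263.4718864502701, 'cy': 188.56175051278385, 'R': array([[-0.01158084, -0.99970564,  0.02131946],
       [-0.99830694,  0.01034399, -0.05723855],
       [ 0.05700117, -0.02194623, -0.99813287]]), 't': array([-0.03163918,  0.50913539,  1.0884781 ])}
wrist {'vertical_fov': 65.49147059276768, 'cx': 258.9294291836107, 'cy': 195.56542585866072, 'R': array([[ 0.40855221, -0.91273309, -0.00184317],
       [-0.86440903, -0.38756848,  0.32029314],
       [-0.2930565 , -0.12926322, -0.94731669]]), 't': array([-0.62578207, -0.04508168,  0.39180088])}
```

View pics/scene0.png

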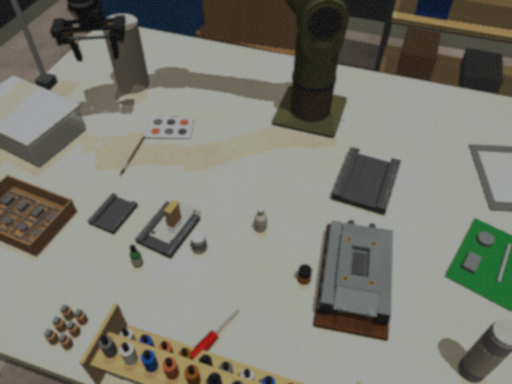

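View pics/top0.png

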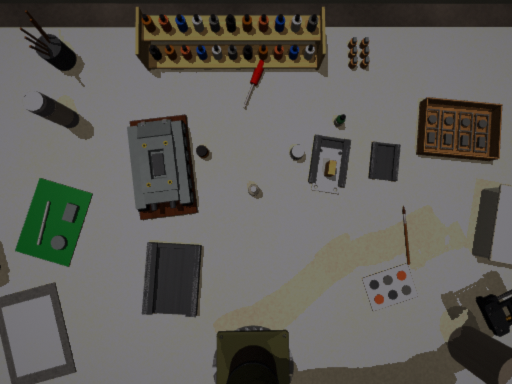

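View pics/wrist0.png

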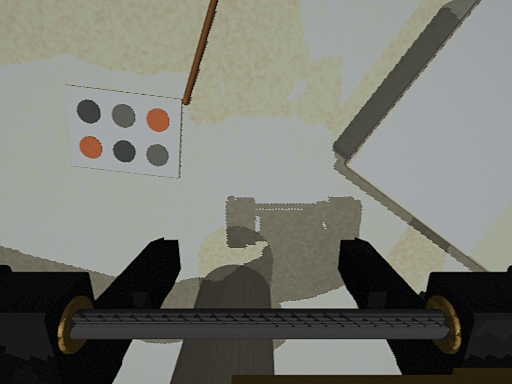

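```bash
cat > h.py <<'E'
import numpy as np, cv2
def K(c):
    f=192/np.tan(np.radians(c['vertical_fov'])/2); return f
def ray(c,u,v,z):
    f=K(c);R=np.array(c['R']);t=np.array(c['t'])
    d=R.T@np.array([(u-c['cx'])/f,(v-c['cy'])/f,1]);o=-R.T@t
    return o+d*(z-o[2])/d[2]
def proj(c,X):
    x=np.array(c['R'])@np.array(X)+c['t'];f=K(c);return np.array([c['cx']+f*x[0]/x[2],c['cy']+f*x[1]/x[2]])
E
python3 - <<'E'
import cv2,numpy as np
a=cv2.imread('pics/top0.png')
c1=cv2.resize(a[125:205,290:370],None,fx=7,fy=7,interpolation=cv2.INTER_CUBIC)
cv2.imwrite('pics/t_rack.png',c1)
c2=cv2.resize(a[110:225,115:215],None,fx=5,fy=5,interpolation=cv2.INTER_CUBIC)
cv2.imwrite('pics/t_hull.png',c2)
b=cv2.imread('pics/scene0.png')
cv2.imwrite('pics/s_hull.png',cv2.resize(b[215:340,300:405],None,fx=4.7,fy=4.7,interpolation=cv2.INTER_CUBIC))
E
```

```text
(no output)
```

View pics/t_rack.png

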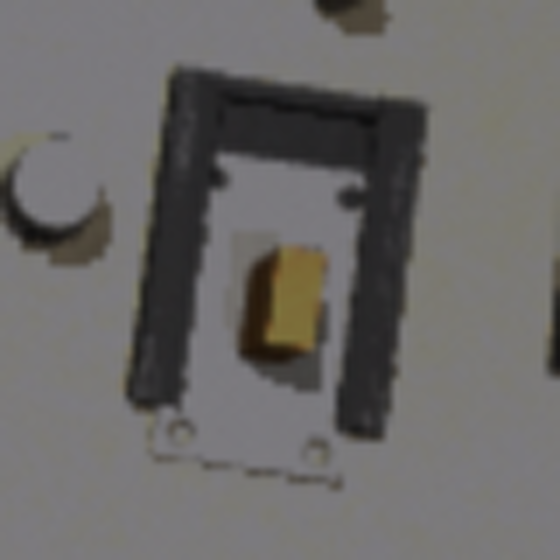

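View pics/t_hull.png

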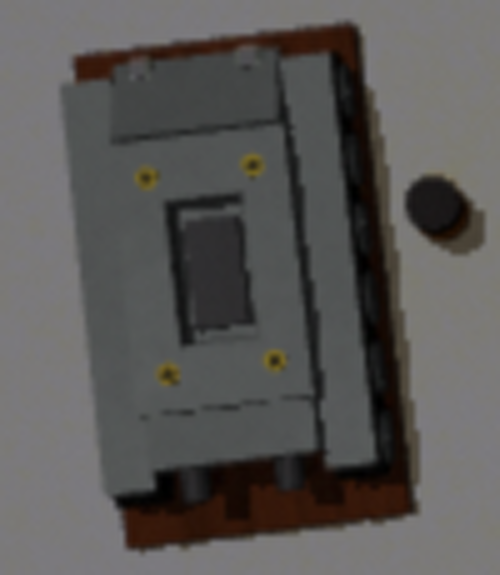

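View pics/s_hull.png

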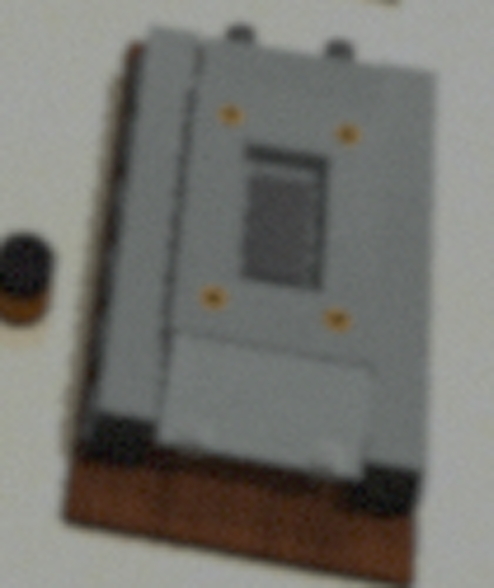

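Run:
```python
from plant import r
import cv2,numpy as np
from h import *
np.set_printoptions(precision=4,suppress=True)
for n in('top','scene'):
    c=r.get_calibration(n);a=cv2.imread(f'pics/{n}0.png')
    hsv=cv2.cvtColor(a,cv2.COLOR_BGR2HSV)
    m=((hsv[...,0]>12)&(hsv[...,0]<35)&(hsv[...,1]>110)).astype(np.uint8)
    if n=='top': box=(110,225,115,195)
    else: box=(225,300,335,390)
    mm=np.zeros_like(m);mm[box[0]:box[1],box[2]:box[3]]=m[box[0]:box[1],box[2]:box[3]]
    k,l,st,ce=cv2.connectedComponentsWithStats(mm)
    P=[]
    for i in range(1,k):
        if st[i][4]>=4:
            p=ray(c,*ce[i],0.08);P.append(p);print(n,ce[i],st[i][4],p)
    P=np.array(P);print(P.mean(0)); print([round(float(np.linalg.norm(P[i]-P[j]))*1000,1) for i in range(len(P)) for j in range(i)])
c=r.get_calibration('top')
g=lambda u,v:((u+.5)/7-.5+290,(v+.5)/7-.5+125)
for nm,u,v,z in [('h1',180,432,.01),('h2',316,452,.01),('h3',217,176,.01),('h4',352,198,.01),('blocktop',299,298,.074),
 ('bt_tl',280,246,.074),('bt_tr',325,250,.074),('bt_bl',267,346,.074),('bt_br',312,350,.074),
 ('rack_tl',175,72,.019),('rack_tr',427,103,.019),('rack_bl',130,403,.019),('rack_br',383,436,.019),('jar',60,180,.05)]:
    print(nm,ray(c,*g(u,v),z))
for nm,p,z in [('flask',(253,188),.08),('pot',(202,151),.045),('dropper',(341,119),.075)]: print(nm,ray(c,*p,z))
```

```text
top [165.  142.5] 14 [0.6339 0.2318 0.08  ]
top [143.7857 145.3571] 14 [0.6264 0.2893 0.08  ]
top [193.  180.5] 4 [0.529  0.1557 0.08  ]
top [169.6154 181.6154] 13 [0.5266 0.219  0.08  ]
top [148.2857 184.5   ] 14 [0.5193 0.2765 0.08  ]
[0.567  0.2345 0.08  ]
[58.0, 129.6, 165.4, 108.0, 122.1, 63.3, 123.0, 107.9, 121.2, 58.0]
scene [349.   239.25] 4 [0.5265 0.2192 0.08  ]
scene [373.5 243.5] 4 [0.5202 0.2762 0.08  ]
scene [345. 278.] 9 [0.6334 0.231  0.08  ]
scene [371.3333 282.8889] 9 [0.6272 0.2886 0.08  ]
[0.5768 0.2537 0.08  ]
[57.4, 107.6, 121.9, 122.3, 107.7, 57.9]
h1 [ 0.5141 -0.1888  0.01  ]
h2 [ 0.5052 -0.2456  0.01  ]
h3 [ 0.6216 -0.2065  0.01  ]
h4 [ 0.6119 -0.2632  0.01  ]
blocktop [ 0.5627 -0.2268  0.074 ]
bt_tl [ 0.5834 -0.2197  0.074 ]
bt_tr [ 0.5817 -0.2375  0.074 ]
bt_bl [ 0.5438 -0.2137  0.074 ]
bt_br [ 0.542  -0.2315  0.074 ]
rack_tl [ 0.6641 -0.1882  0.019 ]
rack_tr [ 0.6502 -0.2936  0.019 ]
rack_bl [ 0.5258 -0.1669  0.019 ]
rack_br [ 0.511  -0.2718  0.019 ]
jar [ 0.6142 -0.1358  0.05  ]
flask [ 0.5069 -0.0073  0.08  ]
pot [0.6152 0.136  0.045 ]
dropper [ 0.6969 -0.2539  0.075 ]
```

```bash
cat >> h.py <<'E'
from scipy.spatial.transform import Rotation as Ro
def go(s,x,y,H,yawdeg,flip=1):
    "grasp point target (x,y,H); jaw axis tool z = flip*cover y at yaw"
    a=np.radians(yawdeg)
    tz=flip*np.array([-np.sin(a),np.cos(a),0]);ty=np.array([0,0,-1.]);tx=np.cross(ty,tz)
    Rt=Ro.from_matrix(np.c_[tx,ty,tz]);R0=Ro.from_quat(s['eef_rot'])
    p=np.array([x,y,H+0.147]); d=R0.inv().apply(p-s['tool_pos']); w=(R0.inv()*Rt).as_rotvec()/np.radians(45)
    print('d',d.round(4),'w',w.round(4)); return d,w
def gp(s):
    R=Ro.from_quat(s['eef_rot']).as_matrix();g=np.array(s['tool_pos'])+.147*R[:,1]
    tz=R[:,2];print('t',round(s['clock'],2),'grasp',g.round(4),'y-axis',R[:,1].round(4),'z-axis',tz.round(4),'jawyaw',round(float(np.degrees(np.arctan2(-tz[0],tz[1]))),2),'F',np.round(s['contact_force'],2),'open',round(s['opening'],3))
    return g
E
python3 - <<'E'
from plant import r
from h import *
s=r.get_state();gp(s)
for f in(1,-1): go(s,.5632,-.226,.12,-9.1,f)
E
```

```text
t 0.15 grasp [ 0.2551 -0.5701  0.2571] y-axis [-6.0e-04  1.2e-03 -1.0e+00] z-axis [ 0.4085 -0.9128 -0.0014] jawyaw -155.89 F [ 0.58 -0.76  0.54] open 0.999
d [-0.4218  0.1373 -0.1882] w [ 8.000e-04 -3.262e+00 -2.200e-03]
d [-0.4218  0.1373 -0.1882] w [1.70e-03 7.38e-01 6.00e-04]
```

Call:
{"name": "arm_command", "arguments": {"deltas": [{"dx": -0.04, "dz": -0.018, "wy": 0.15}, {"dx": -0.08, "dz": -0.036, "wy": 0.3}, {"dx": -0.12, "dz": -0.054, "wy": 0.45}, {"dx": -0.16, "dz": -0.072, "wy": 0.6}, {"dx": -0.2, "dz": -0.09, "wy": 0.738}], "claw": 0.1}}

```text
invalid input at $.deltas[0]: expected keys dx, dy, dz, wx, wy, wz
```

Run:
```python
from plant import r
from h import *
s=r.get_state();gp(s)
go(s,.5632,-.226,.12,-9.1,-1)
```

```text
t 0.15 grasp [ 0.2551 -0.5701  0.2571] y-axis [-6.0e-04  1.2e-03 -1.0e+00] z-axis [ 0.4085 -0.9128 -0.0014] jawyaw -155.89 F [ 0.58 -0.76  0.54] open 0.999
d [-0.4218  0.1373 -0.1882] w [1.70e-03 7.38e-01 6.00e-04]
```

Call:
{"name": "arm_command", "arguments": {"deltas": [{"dx": -0.04, "dy": 0, "dz": -0.018, "wx": 0, "wy": 0.15, "wz": 0}, {"dx": -0.08, "dy": 0, "dz": -0.036, "wx": 0, "wy": 0.3, "wz": 0}, {"dx": -0.12, "dy": 0, "dz": -0.054, "wx": 0, "wy": 0.45, "wz": 0}, {"dx": -0.16, "dy": 0, "dz": -0.072, "wx": 0, "wy": 0.6, "wz": 0}, {"dx": -0.2, "dy": 0, "dz": -0.09, "wx": 0, "wy": 0.738, "wz": 0}], "claw": 0.1}}

```text
clock: 0.65
tool_pos: [0.402, -0.4051, 0.4046]
eef_rot: [0.058, 0.705, -0.705, -0.058]
contact_force: [0.5, -1.0, 0.0]
opening: 0.571
```

Run:
```python
from plant import r
from h import *
s=r.get_state();gp(s)
go(s,.5632,-.226,.13,-9.1,-1)
```

```text
t 0.65 grasp [ 0.402  -0.4051  0.2576] y-axis [-1.e-04  3.e-04 -1.e+00] z-axis [-1.629e-01 -9.866e-01 -3.000e-04] jawyaw 170.62 F [ 0.52 -1.01  0.01] open 0.571
d [-0.1299  0.1276 -0.203 ] w [ 0.0003 -0.0062  0.0002]
```

Call:
{"name": "arm_command", "arguments": {"deltas": [{"dx": -0.026, "dy": 0.02, "dz": -0.041, "wx": 0, "wy": 0, "wz": 0}, {"dx": -0.052, "dy": 0.04, "dz": -0.082, "wx": 0, "wy": 0, "wz": 0}, {"dx": -0.078, "dy": 0.06, "dz": -0.123, "wx": 0, "wy": 0, "wz": 0}, {"dx": -0.104, "dy": 0.08, "dz": -0.164, "wx": 0, "wy": 0, "wz": 0}, {"dx": -0.13, "dy": 0.1, "dz": -0.203, "wx": 0, "wy": 0, "wz": 0}]}}

```text
clock: 1.15
tool_pos: [0.5557, -0.2325, 0.3081]
eef_rot: [-0.056, -0.705, 0.705, 0.056]
contact_force: [0.7, -0.4, 0.1]
opening: 0.552
```

Call:
{"name": "arm_command", "arguments": {"deltas": [{"dx": 0, "dy": 0, "dz": 0, "wx": 0, "wy": 0, "wz": 0}, {"dx": 0, "dy": 0, "dz": 0, "wx": 0, "wy": 0, "wz": 0}, {"dx": 0, "dy": 0, "dz": 0, "wx": 0, "wy": 0, "wz": 0}, {"dx": 0, "dy": 0, "dz": 0, "wx": 0, "wy": 0, "wz": 0}, {"dx": 0, "dy": 0, "dz": 0, "wx": 0, "wy": 0, "wz": 0}]}}

```text
clock: 1.65
tool_pos: [0.554, -0.2357, 0.3096]
eef_rot: [-0.057, -0.704, 0.705, 0.057]
contact_force: [-0.1, 0.1, -0.3]
opening: 0.551
```

Run:
```python
from plant import r
from h import *
s=r.get_state();gp(s)
go(s,.5632,-.226,.05,-9.1,-1)
c=r.get_calibration('wrist')
print(proj(c,[.5632,-.226,.074]),proj(c,gp(s)))
cv2.imwrite('pics/w1.png',r.snapshot('wrist')[:,:,::-1])
```

```text
t 1.65 grasp [ 0.554  -0.2359  0.1626] y-axis [ 4.e-04 -1.e-03 -1.e+00] z-axis [-1.608e-01 -9.870e-01  9.000e-04] jawyaw 170.75 F [-0.14  0.14 -0.31] open 0.551
d [-0.0075  0.1126 -0.0112] w [-0.0011 -0.0034 -0.0007]
t 1.65 grasp [ 0.554  -0.2359  0.1626] y-axis [ 4.e-04 -1.e-03 -1.e+00] z-axis [-1.608e-01 -9.870e-01  9.000e-04] jawyaw 170.75 F [-0.14  0.14 -0.31] open 0.551
[241.7853802  199.91981639] [255.07051407 273.89399554]
```

View pics/w1.png

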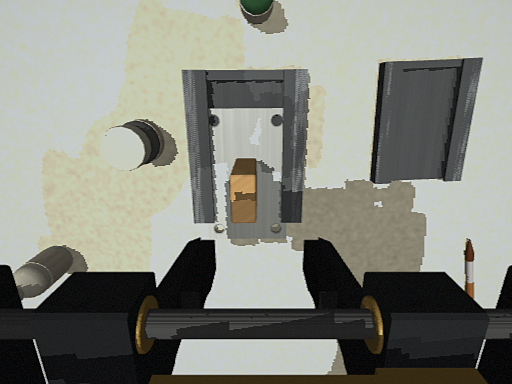

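Run:
```python
from plant import r
from h import *
c=r.get_calibration('wrist');a=cv2.imread('pics/w1.png')
al=np.radians(-9.1);ex=np.array([np.cos(al),np.sin(al),0]);ey=np.array([-np.sin(al),np.cos(al),0]);C=np.array([.5632,-.226,0])
b=cv2.resize(a[90:260,170:320],None,fx=3.5,fy=3.5,interpolation=cv2.INTER_CUBIC)
def pt(p,col):
    q=proj(c,p);u=((q-[170,90]+.5)*3.5-.5);cv2.circle(b,tuple(int(round(k)) for k in u),3,col,-1)
for sx in(-1,1):
  for sy in(-1,1):
    pt(C+sx*.02*ex+sy*.01*ey+[0,0,.074],(0,0,255))
    pt(C+sx*.054*ex+sy*.029*ey+[0,0,.01],(255,0,0))
cv2.imwrite('pics/w1z.png',b)
```

```text
(no output)
```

View pics/w1z.png

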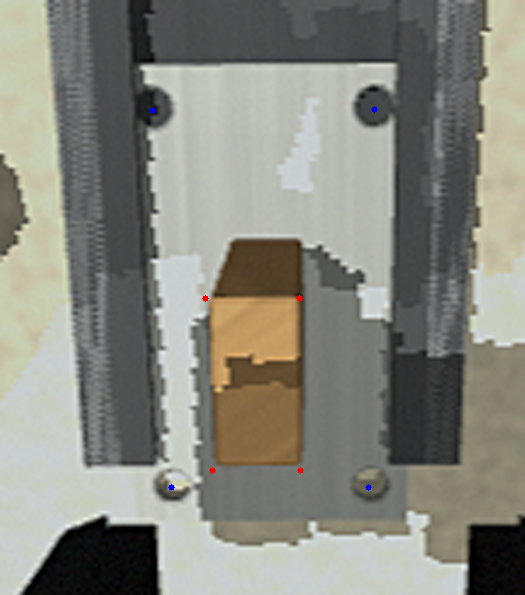

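Call:
{"name": "arm_command", "arguments": {"deltas": [{"dx": -0.0075, "dy": 0.02, "dz": -0.011, "wx": 0, "wy": -0.003, "wz": 0}, {"dx": -0.0075, "dy": 0.045, "dz": -0.011, "wx": 0, "wy": -0.003, "wz": 0}, {"dx": -0.0075, "dy": 0.07, "dz": -0.011, "wx": 0, "wy": -0.003, "wz": 0}, {"dx": -0.0075, "dy": 0.095, "dz": -0.011, "wx": 0, "wy": -0.003, "wz": 0}, {"dx": -0.0075, "dy": 0.105, "dz": -0.011, "wx": 0, "wy": -0.003, "wz": 0}]}}

```text
clock: 2.2
tool_pos: [0.5629, -0.2248, 0.2022]
eef_rot: [0.054, 0.705, -0.705, -0.057]
contact_force: [-0.8, -0.2, -0.3]
opening: 0.555
```

Call:
{"name": "arm_command", "arguments": {"deltas": [{"dx": 0, "dy": 0, "dz": 0, "wx": 0, "wy": 0, "wz": 0}, {"dx": 0, "dy": 0, "dz": 0, "wx": 0, "wy": 0, "wz": 0}, {"dx": 0, "dy": 0, "dz": 0, "wx": 0, "wy": 0, "wz": 0}, {"dx": 0, "dy": 0, "dz": 0, "wx": 0, "wy": 0, "wz": 0}, {"dx": 0, "dy": 0, "dz": 0, "wx": 0, "wy": 0, "wz": 0}]}}

```text
clock: 2.7
tool_pos: [0.5642, -0.2246, 0.2049]
eef_rot: [-0.056, -0.705, 0.705, 0.055]
contact_force: [-0.2, 0.4, -0.5]
opening: 0.549
```

Run:
```python
from plant import r
from h import *
s=r.get_state();gp(s)
go(s,.5632,-.2262,.05,-9.1,-1)
cv2.imwrite('pics/w2.png',r.snapshot('wrist')[:,:,::-1])
```

```text
t 2.7 grasp [ 0.5644 -0.2247  0.0579] y-axis [ 1.4e-03 -5.0e-04 -1.0e+00] z-axis [-1.559e-01 -9.878e-01  3.000e-04] jawyaw 171.03 F [-0.17  0.45 -0.5 ] open 0.549
d [0.0007 0.0079 0.0017] w [-0.0004  0.003  -0.0018]
```

View pics/w2.png

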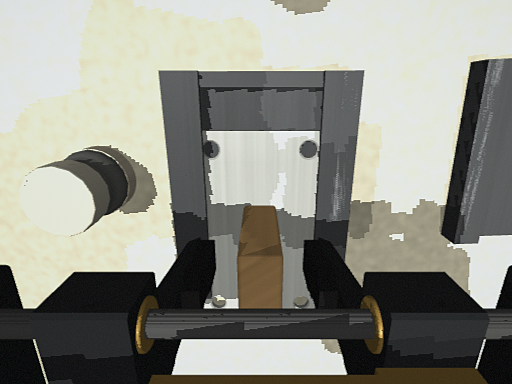

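Call:
{"name": "arm_command", "arguments": {"deltas": [{"dx": 0.0, "dy": 0.004, "dz": 0.002, "wx": 0, "wy": 0.003, "wz": -0.002}, {"dx": 0.0, "dy": 0.008, "dz": 0.002, "wx": 0, "wy": 0.003, "wz": -0.002}, {"dx": 0.0, "dy": 0.008, "dz": 0.002, "wx": 0, "wy": 0.003, "wz": -0.002}, {"dx": 0.0, "dy": 0.008, "dz": 0.002, "wx": 0, "wy": 0.003, "wz": -0.002}, {"dx": 0.0, "dy": 0.008, "dz": 0.002, "wx": 0, "wy": 0.003, "wz": -0.002}]}}

```text
clock: 3.25
tool_pos: [0.5636, -0.2265, 0.1959]
eef_rot: [0.056, 0.705, -0.705, -0.057]
contact_force: [-0.1, 0.5, -0.3]
opening: 0.552
```

Call:
{"name": "arm_command", "arguments": {"deltas": [{"dx": 0, "dy": 0, "dz": 0, "wx": 0, "wy": 0, "wz": 0}, {"dx": 0, "dy": 0, "dz": 0, "wx": 0, "wy": 0, "wz": 0}, {"dx": 0, "dy": 0, "dz": 0, "wx": 0, "wy": 0, "wz": 0}, {"dx": 0, "dy": 0, "dz": 0, "wx": 0, "wy": 0, "wz": 0}, {"dx": 0, "dy": 0, "dz": 0, "wx": 0, "wy": 0, "wz": 0}], "claw": -1, "grip_force": 35}}

```text
clock: 3.75
tool_pos: [0.5636, -0.2263, 0.1961]
eef_rot: [0.055, 0.705, -0.705, -0.056]
contact_force: [0.3, 1.1, 1.0]
opening: 0.222
```

Call:
{"name": "arm_command", "arguments": {"deltas": [{"dx": 0, "dy": 0, "dz": 0, "wx": 0, "wy": 0, "wz": 0}, {"dx": 0, "dy": 0, "dz": 0, "wx": 0, "wy": 0, "wz": 0}, {"dx": 0, "dy": 0, "dz": 0, "wx": 0, "wy": 0, "wz": 0}, {"dx": 0, "dy": 0, "dz": 0, "wx": 0, "wy": 0, "wz": 0}, {"dx": 0, "dy": 0, "dz": 0, "wx": 0, "wy": 0, "wz": 0}]}}

```text
clock: 4.25
tool_pos: [0.5637, -0.2263, 0.1961]
eef_rot: [0.056, 0.705, -0.705, -0.057]
contact_force: [0.6, 1.4, 1.9]
opening: 0.222
```

Run:
```python
from plant import r
from h import *
s=r.get_state();g=gp(s)
go(s,g[0]-.13*.988,g[1]+.13*.157,g[2]+.002,-9.1,-1)
```

```text
t 4.25 grasp [ 0.5634 -0.2262  0.0491] y-axis [-1.4e-03  5.0e-04 -1.0e+00] z-axis [-1.579e-01 -9.874e-01 -2.000e-04] jawyaw 170.91 F [0.56 1.42 1.9 ] open 0.222
d [ 1.303e-01 -1.800e-03  1.000e-04] w [0.0003 0.0003 0.0019]
```

Call:
{"name": "arm_command", "arguments": {"deltas": [{"dx": 0, "dy": -0.001, "dz": 0, "wx": 0, "wy": 0, "wz": 0}, {"dx": 0, "dy": -0.002, "dz": 0, "wx": 0, "wy": 0, "wz": 0}, {"dx": 0.005, "dy": -0.002, "dz": 0, "wx": 0, "wy": 0, "wz": 0}, {"dx": 0.01, "dy": -0.002, "dz": 0, "wx": 0, "wy": 0, "wz": 0}, {"dx": 0.02, "dy": -0.002, "dz": 0, "wx": 0, "wy": 0, "wz": 0}]}}

```text
clock: 4.75
tool_pos: [0.5436, -0.2234, 0.198]
eef_rot: [-0.056, -0.705, 0.705, 0.056]
contact_force: [-0.5, 0.0, -2.1]
opening: 0.222
```

Run:
```python
from plant import r
from h import *
s=r.get_state();g=gp(s)
go(s,.5632-.13*.988,-.2262+.13*.157,.052,-9.1,-1)
cv2.imwrite('pics/w3.png',r.snapshot('wrist')[:,:,::-1])
```

```text
t 4.75 grasp [ 0.5435 -0.2234  0.051 ] y-axis [-1.e-03 -1.e-04 -1.e+00] z-axis [-1.582e-01 -9.874e-01  2.000e-04] jawyaw 170.9 F [-0.53  0.03 -2.1 ] open 0.222
d [ 1.103e-01 -9.000e-04 -1.000e-04] w [-0.0003 -0.      0.0012]
```

View pics/w3.png

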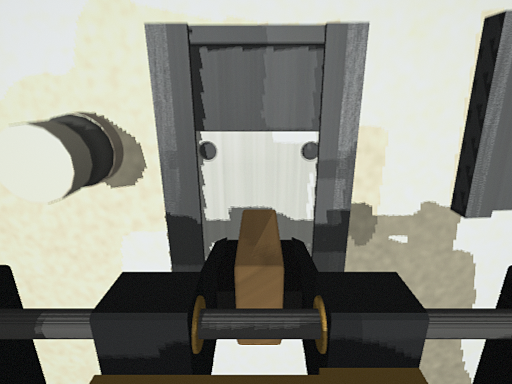

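Call:
{"name": "arm_command", "arguments": {"deltas": [{"dx": 0.02, "dy": 0, "dz": 0, "wx": 0, "wy": 0, "wz": 0}, {"dx": 0.045, "dy": 0, "dz": 0, "wx": 0, "wy": 0, "wz": 0}, {"dx": 0.07, "dy": 0, "dz": 0, "wx": 0, "wy": 0, "wz": 0}, {"dx": 0.095, "dy": 0, "dz": 0, "wx": 0, "wy": 0, "wz": 0}, {"dx": 0.115, "dy": 0, "dz": 0, "wx": 0, "wy": 0, "wz": 0}]}}

```text
clock: 5.3
tool_pos: [0.4286, -0.2051, 0.1984]
eef_rot: [0.055, 0.705, -0.705, -0.057]
contact_force: [0.5, -0.8, -2.3]
opening: 0.223
```

Call:
{"name": "arm_command", "arguments": {"deltas": [{"dx": 0.005, "dy": 0, "dz": 0, "wx": 0, "wy": 0, "wz": 0}, {"dx": 0.005, "dy": 0, "dz": 0, "wx": 0, "wy": 0, "wz": 0}, {"dx": 0.005, "dy": 0, "dz": 0, "wx": 0, "wy": 0, "wz": 0}, {"dx": 0.005, "dy": 0, "dz": 0, "wx": 0, "wy": 0, "wz": 0}, {"dx": 0.005, "dy": 0, "dz": 0, "wx": 0, "wy": 0, "wz": 0}]}}

```text
clock: 5.8
tool_pos: [0.4263, -0.2044, 0.1982]
eef_rot: [-0.056, -0.705, 0.705, 0.056]
contact_force: [-0.4, -0.8, -2.0]
opening: 0.226
```

Run:
```python
from plant import r
from h import *
s=r.get_state();g=gp(s);print(s['q'])
go(s,g[0],g[1],.19,-9.1,-1)
go(s,.5767,.254,.19,6.7,-1)
cv2.imwrite('pics/w4.png',r.snapshot('wrist')[:,:,::-1])
cv2.imwrite('pics/t4.png',r.snapshot('top')[:,:,::-1])
```

```text
t 5.8 grasp [ 0.4263 -0.2045  0.0512] y-axis [-1.e-04 -2.e-04 -1.e+00] z-axis [-1.577e-01 -9.875e-01  2.000e-04] jawyaw 170.93 F [-0.4  -0.77 -2.02] open 0.226
[ 0.34796166  0.89010363  0.00260958  2.15668166 -0.01944372  0.09482738
 -1.36021546]
d [ 0.000e+00 -1.388e-01  1.000e-04] w [-0.0002  0.0006  0.    ]
d [-0.0762 -0.1389 -0.4764] w [-2.000e-04 -3.505e-01  1.000e-04]
```

View pics/w4.png

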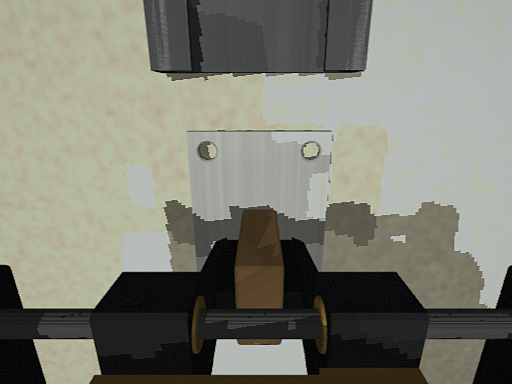

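View pics/t4.png

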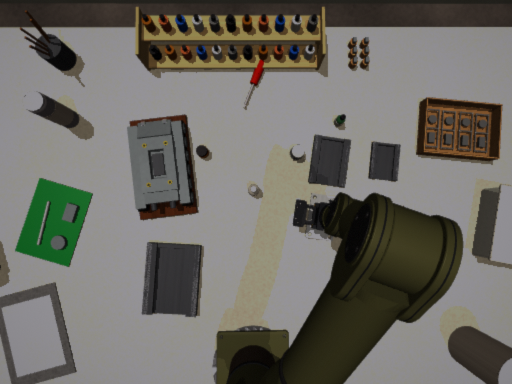

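Call:
{"name": "arm_command", "arguments": {"deltas": [{"dx": 0, "dy": -0.02, "dz": 0, "wx": 0, "wy": 0, "wz": 0}, {"dx": 0, "dy": -0.05, "dz": 0, "wx": 0, "wy": 0, "wz": 0}, {"dx": -0.01, "dy": -0.08, "dz": -0.01, "wx": 0, "wy": 0, "wz": 0}, {"dx": -0.02, "dy": -0.11, "dz": -0.025, "wx": 0, "wy": 0, "wz": 0}, {"dx": -0.03, "dy": -0.139, "dz": -0.045, "wx": 0, "wy": 0, "wz": 0}]}}

```text
clock: 6.4
tool_pos: [0.4624, -0.1649, 0.3386]
eef_rot: [-0.056, -0.705, 0.705, 0.057]
contact_force: [1.3, -0.6, -1.7]
opening: 0.224
```

Run:
```python
from plant import r
from h import *
s=r.get_state();g=gp(s)
go(s,.5767,.254,.19,6.7,-1)
```

```text
t 6.4 grasp [ 0.4622 -0.165   0.1916] y-axis [-1.3e-03 -3.0e-04 -1.0e+00] z-axis [-1.601e-01 -9.871e-01  5.000e-04] jawyaw 170.79 F [ 1.26 -0.61 -1.72] open 0.224
d [-0.0458  0.0013 -0.4318] w [-0.0004 -0.3536  0.0017]
```

Call:
{"name": "arm_command", "arguments": {"deltas": [{"dx": -0.005, "dy": 0, "dz": -0.035, "wx": 0, "wy": -0.03, "wz": 0}, {"dx": -0.01, "dy": 0, "dz": -0.075, "wx": 0, "wy": -0.06, "wz": 0}, {"dx": -0.015, "dy": 0, "dz": -0.115, "wx": 0, "wy": -0.1, "wz": 0}, {"dx": -0.02, "dy": 0, "dz": -0.155, "wx": 0, "wy": -0.14, "wz": 0}, {"dx": -0.025, "dy": 0, "dz": -0.195, "wx": 0, "wy": -0.17, "wz": 0}]}}

```text
clock: 6.9
tool_pos: [0.5179, 0.0255, 0.3371]
eef_rot: [0.008, 0.707, -0.707, -0.009]
contact_force: [0.7, -0.6, -1.8]
opening: 0.222
```

Run:
```python
from plant import r
from h import *
s=r.get_state();g=gp(s)
go(s,.5767,.254,.19,6.7,-1)
```

```text
t 6.9 grasp [0.5176 0.0256 0.1901] y-axis [-1.9e-03  1.0e-04 -1.0e+00] z-axis [-2.410e-02 -9.997e-01 -1.000e-04] jawyaw 178.62 F [ 0.71 -0.63 -1.85] open 0.222
d [-0.0533  0.     -0.2298] w [ 0.0002 -0.1795  0.0024]
```

Call:
{"name": "arm_command", "arguments": {"deltas": [{"dx": -0.01, "dy": 0, "dz": -0.04, "wx": 0, "wy": -0.03, "wz": 0}, {"dx": -0.02, "dy": 0, "dz": -0.08, "wx": 0, "wy": -0.065, "wz": 0}, {"dx": -0.03, "dy": 0, "dz": -0.12, "wx": 0, "wy": -0.1, "wz": 0}, {"dx": -0.04, "dy": 0, "dz": -0.16, "wx": 0, "wy": -0.14, "wz": 0}, {"dx": -0.05, "dy": 0, "dz": -0.2, "wx": 0, "wy": -0.178, "wz": 0.002}]}}

```text
clock: 7.4
tool_pos: [0.5727, 0.2243, 0.3369]
eef_rot: [0.041, -0.706, 0.706, -0.041]
contact_force: [2.2, -0.1, -2.4]
opening: 0.227
```

Call:
{"name": "arm_command", "arguments": {"deltas": [{"dx": -0.002, "dy": 0, "dz": -0.01, "wx": 0, "wy": 0, "wz": 0}, {"dx": -0.002, "dy": 0, "dz": -0.02, "wx": 0, "wy": 0, "wz": 0}, {"dx": -0.003, "dy": 0, "dz": -0.025, "wx": 0, "wy": 0, "wz": 0}, {"dx": -0.003, "dy": 0, "dz": -0.025, "wx": 0, "wy": 0, "wz": 0}, {"dx": -0.003, "dy": 0, "dz": -0.025, "wx": 0, "wy": 0, "wz": 0}]}}

```text
clock: 7.9
tool_pos: [0.5731, 0.2462, 0.3371]
eef_rot: [0.04, -0.706, 0.706, -0.04]
contact_force: [-0.5, -0.7, -2.4]
opening: 0.23
```

Run:
```python
from plant import r
from h import *
s=r.get_state();g=gp(s)
go(s,.5767,.254,.15,6.7,-1)
for n in('wrist','top','scene'): cv2.imwrite(f'pics/{n}5.png',r.snapshot(n)[:,:,::-1])
```

```text
t 7.9 grasp [0.573  0.246  0.1901] y-axis [-2.e-04 -1.e-03 -1.e+00] z-axis [ 0.1123 -0.9937  0.001 ] jawyaw -173.55 F [-0.5  -0.74 -2.36] open 0.23
d [-0.0045  0.0401 -0.0074] w [-0.0013 -0.0055  0.0004]
```

View pics/wrist5.png

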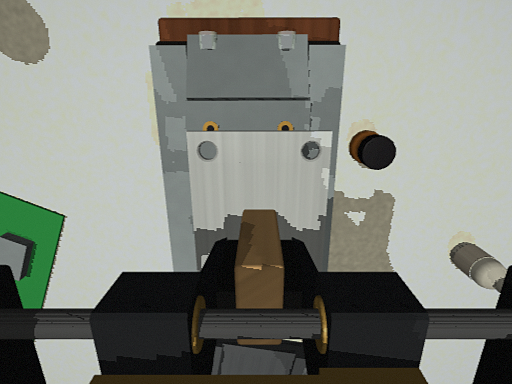

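View pics/scene5.png

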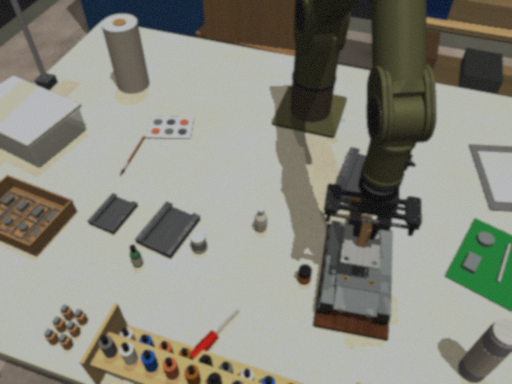

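View pics/top5.png

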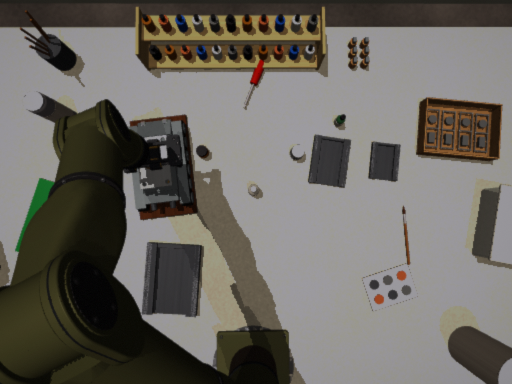

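Run:
```python
from plant import r
from h import *
np.set_printoptions(precision=4,suppress=True)
s=r.get_state();g=gp(s)
c=r.get_calibration('wrist');a=cv2.imread('pics/wrist5.png')
hsv=cv2.cvtColor(a,cv2.COLOR_BGR2HSV)
for (u0,u1,v0,v1) in [(200,222,120,131),(275,297,120,131)]:
    m=((hsv[v0:v1,u0:u1,1]>110)); ys,xs=np.nonzero(m); print('brass',xs.min()+u0,xs.max()+u0,ys.min()+v0,ys.max()+v0)
b=cv2.resize(a[115:175,180:340],None,fx=5,fy=5,interpolation=cv2.INTER_CUBIC);cv2.imwrite('pics/w5z.png',b)
# expected
al=np.radians(6.7)
ex=np.array([np.cos(al),np.sin(al),0]);ey=np.array([-ex[1],ex[0],0])
for sy in(1,-1):
    H=np.array([.5767,.254,.08])+.054*ex+sy*.029*ey;print('thread pred',H,proj(c,H))
    # plate from grasp pose
    R=Ro.from_quat(s['eef_rot']).as_matrix()
    P=g-R[:,0]*.054-R[:,2]*sy*.029+R[:,1]*.040;print('hole pred',P,proj(c,P))
```

```text
t 8.05 grasp [0.5732 0.2465 0.1902] y-axis [ 0.0001 -0.0004 -1.    ] z-axis [ 0.1126 -0.9936  0.0004] jawyaw -173.54 F [-0.31 -0.03 -1.8 ] open 0.225
brass 203 218 121 130
brass 278 292 121 130
thread pred [0.6269 0.2891 0.08  ] [209.9102 128.6976]
hole pred [0.6236 0.2813 0.1502] [203.9685 149.8335]
thread pred [0.6337 0.2315 0.08  ] [284.1647 128.379 ]
hole pred [0.6301 0.2237 0.1502] [307.0134 149.8325]
```

View pics/w5z.png

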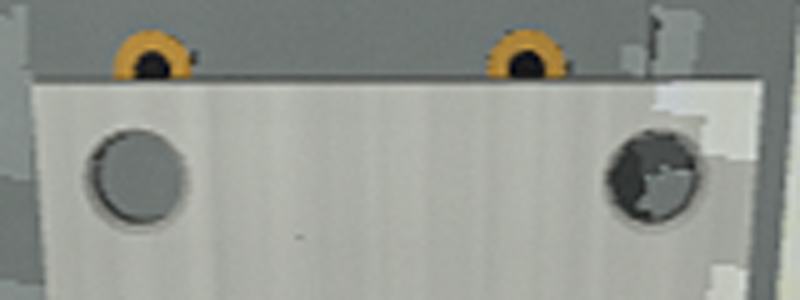

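Run:
```python
from plant import r
from h import *
s=r.get_state()
go(s,.5767-.03*.993,.254-.03*.117+.0015,.145,6.7,-1)
```

```text
d [ 0.0255  0.0452 -0.0084] w [-0.0006 -0.0053 -0.    ]
```

Call:
{"name": "arm_command", "arguments": {"deltas": [{"dx": 0.01, "dy": 0.005, "dz": -0.004, "wx": 0, "wy": -0.005, "wz": 0}, {"dx": 0.02, "dy": 0.015, "dz": -0.0085, "wx": 0, "wy": -0.005, "wz": 0}, {"dx": 0.0255, "dy": 0.028, "dz": -0.0085, "wx": 0, "wy": -0.005, "wz": 0}, {"dx": 0.0255, "dy": 0.038, "dz": -0.0085, "wx": 0, "wy": -0.005, "wz": 0}, {"dx": 0.0255, "dy": 0.045, "dz": -0.0085, "wx": 0, "wy": -0.005, "wz": 0}]}}

```text
clock: 8.55
tool_pos: [0.5469, 0.2528, 0.2915]
eef_rot: [0.042, -0.706, 0.706, -0.042]
contact_force: [0.0, 0.8, -2.0]
opening: 0.225
```

Call:
{"name": "arm_command", "arguments": {"deltas": [{"dx": 0, "dy": 0, "dz": 0, "wx": 0, "wy": 0, "wz": 0}, {"dx": 0, "dy": 0, "dz": 0, "wx": 0, "wy": 0, "wz": 0}, {"dx": 0, "dy": 0, "dz": 0, "wx": 0, "wy": 0, "wz": 0}, {"dx": 0, "dy": 0, "dz": 0, "wx": 0, "wy": 0, "wz": 0}, {"dx": 0, "dy": 0, "dz": 0, "wx": 0, "wy": 0, "wz": 0}]}}

```text
clock: 9.05
tool_pos: [0.5468, 0.2533, 0.2924]
eef_rot: [-0.042, 0.706, -0.706, 0.042]
contact_force: [0.6, 0.5, -2.9]
opening: 0.221
```

Run:
```python
from plant import r
from h import *
import json
s=r.get_state();gp(s);c=r.get_calibration('wrist')
a=r.snapshot('wrist')[:,:,::-1];cv2.imwrite('pics/w6.png',a)
json.dump({k:np.asarray(v).tolist() for k,v in c.items()},open('c6.json','w'))
cv2.imwrite('pics/w6z.png',cv2.resize(a[85:185,180:340],None,fx=5,fy=5,interpolation=cv2.INTER_CUBIC))
a=r.snapshot('scene')[:,:,::-1];cv2.imwrite('pics/s6.png',a)
cv2.imwrite('pics/s6z.png',cv2.resize(a[180:340,300:420],None,fx=3.7,fy=3.7,interpolation=cv2.INTER_CUBIC))
```

```text
t 9.05 grasp [0.5469 0.2534 0.1454] y-axis [ 7.e-04  6.e-04 -1.e+00] z-axis [ 1.181e-01 -9.930e-01 -5.000e-04] jawyaw -173.22 F [ 0.56  0.46 -2.89] open 0.221
```

View pics/w6z.png

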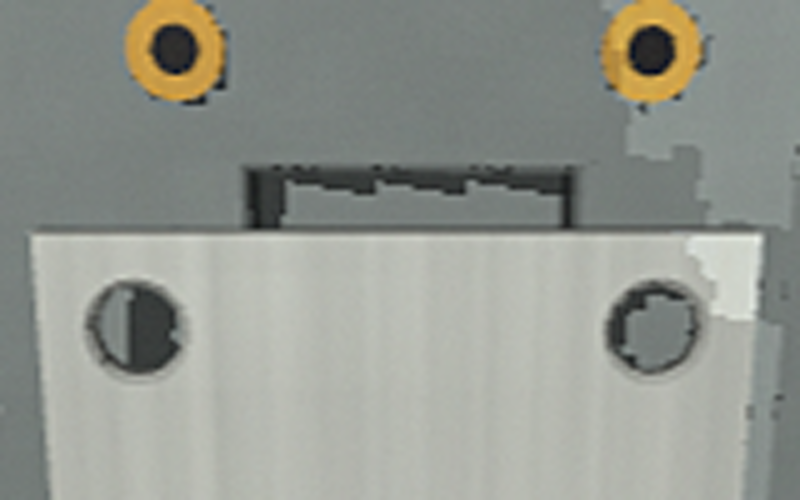

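View pics/s6z.png

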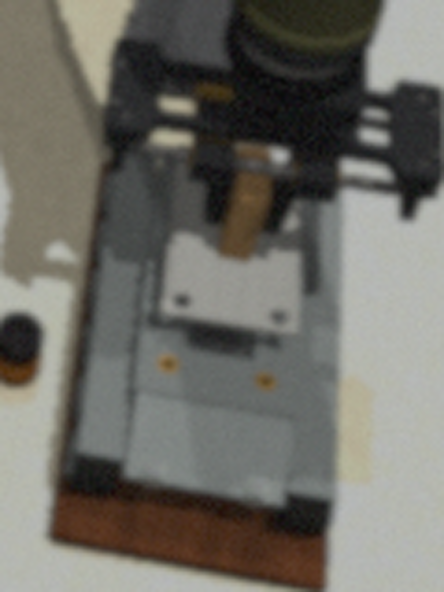

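```bash
cat > m.py <<'E'
from h import *
import json
np.set_printoptions(precision=4,suppress=True)
c=json.load(open('c6.json'))
g=lambda u,v:((u+.5)/5-.5+180,(v+.5)/5-.5+85)
T=[ray(c,*g(175,50),.08),ray(c,*g(652,50),.08)]
print('threads',*T,'sp',np.linalg.norm(T[0]-T[1]))
for zt in(.103,.1045,.106):
    H=[ray(c,*g(136,329.5),zt),ray(c,*g(654,329.5),zt)]
    print(zt,'holes',*H,'sp',np.linalg.norm(H[0]-H[1]))
    d=(T[0]+T[1]-H[0]-H[1])/2; e=H[0]-H[1];f=T[0]-T[1]
    print(' delta',d,'yaw hole',np.degrees(np.arctan2(-e[0],e[1])),'yaw thr',np.degrees(np.arctan2(-f[0],f[1])))
E
python3 m.py
```

```text
threads [0.6269 0.2884 0.08  ] [0.6338 0.2304 0.08  ] sp 0.0584140072339295
0.103 holes [0.5965 0.2874 0.103 ] [0.6035 0.2286 0.103 ] sp 0.05923233709584926
 delta [ 0.0303  0.0014 -0.023 ] yaw hole 6.790642505010457 yaw thr 6.782909697661828
0.1045 holes [0.5968 0.2872 0.1045] [0.6037 0.2289 0.1045] sp 0.05870962339947951
 delta [ 0.0301  0.0013 -0.0245] yaw hole 6.7906425050103785 yaw thr 6.782909697661828
0.106 holes [0.5971 0.287  0.106 ] [0.6039 0.2292 0.106 ] sp 0.05818690970310971
 delta [ 0.0298  0.0013 -0.026 ] yaw hole 6.790642505010413 yaw thr 6.782909697661828
```

Run:
```python
from plant import r
from h import *
s=r.get_state();g=gp(s)
go(s,.5469+.03,.2534+.0013,.139,6.78,-1)
```

```text
t 9.15 grasp [0.5468 0.2534 0.1453] y-axis [ 4.e-04  4.e-04 -1.e+00] z-axis [ 1.182e-01 -9.930e-01 -4.000e-04] jawyaw -173.21 F [-0.74  0.03 -2.11] open 0.225
d [-0.0301  0.0063  0.0022] w [ 0.0005  0.0002 -0.0006]
```

Call:
{"name": "arm_command", "arguments": {"deltas": [{"dx": -0.008, "dy": 0.001, "dz": 0.0005, "wx": 0, "wy": 0, "wz": 0}, {"dx": -0.016, "dy": 0.002, "dz": 0.001, "wx": 0, "wy": 0, "wz": 0}, {"dx": -0.023, "dy": 0.004, "dz": 0.002, "wx": 0, "wy": 0, "wz": 0}, {"dx": -0.028, "dy": 0.006, "dz": 0.0022, "wx": 0, "wy": 0, "wz": 0}, {"dx": -0.03, "dy": 0.0063, "dz": 0.0022, "wx": 0, "wy": 0, "wz": 0}]}}

```text
clock: 9.65
tool_pos: [0.5774, 0.2544, 0.2853]
eef_rot: [0.042, -0.706, 0.706, -0.042]
contact_force: [0.2, -0.2, -2.5]
opening: 0.224
```

Call:
{"name": "arm_command", "arguments": {"deltas": [{"dx": 0, "dy": 0, "dz": 0, "wx": 0, "wy": 0, "wz": 0}, {"dx": 0, "dy": 0, "dz": 0, "wx": 0, "wy": 0, "wz": 0}, {"dx": 0, "dy": 0, "dz": 0, "wx": 0, "wy": 0, "wz": 0}, {"dx": 0, "dy": 0, "dz": 0, "wx": 0, "wy": 0, "wz": 0}, {"dx": 0, "dy": 0, "dz": 0, "wx": 0, "wy": 0, "wz": 0}]}}

```text
clock: 10.15
tool_pos: [0.5766, 0.2547, 0.2859]
eef_rot: [-0.042, 0.706, -0.706, 0.042]
contact_force: [0.7, -0.6, -2.6]
opening: 0.223
```

Run:
```python
from plant import r
from h import *
s=r.get_state();gp(s);go(s,.5769,.2547,.139,6.78,-1)
a=r.snapshot('wrist')[:,:,::-1];cv2.imwrite('pics/w7.png',a)
cv2.imwrite('pics/w7z.png',cv2.resize(a[85:185,180:340],None,fx=5,fy=5,interpolation=cv2.INTER_CUBIC))
a=r.snapshot('scene')[:,:,::-1];cv2.imwrite('pics/s7.png',a)
cv2.imwrite('pics/s7z.png',cv2.resize(a[220:310,320:410],None,fx=6,fy=6,interpolation=cv2.INTER_CUBIC))
gp(r.get_state())
```

```text
t 10.15 grasp [0.5766 0.2548 0.1389] y-axis [ 1.e-04  3.e-04 -1.e+00] z-axis [ 1.184e-01 -9.930e-01 -3.000e-04] jawyaw -173.2 F [ 0.71 -0.57 -2.59] open 0.223
d [-0.0003 -0.0001  0.0001] w [ 0.0004  0.0005 -0.0001]
t 10.25 grasp [0.5767 0.2547 0.1389] y-axis [ 1.e-04  3.e-04 -1.e+00] z-axis [ 1.183e-01 -9.930e-01 -3.000e-04] jawyaw -173.21 F [ 0.09 -0.05 -1.66] open 0.223
```

View pics/w7z.png

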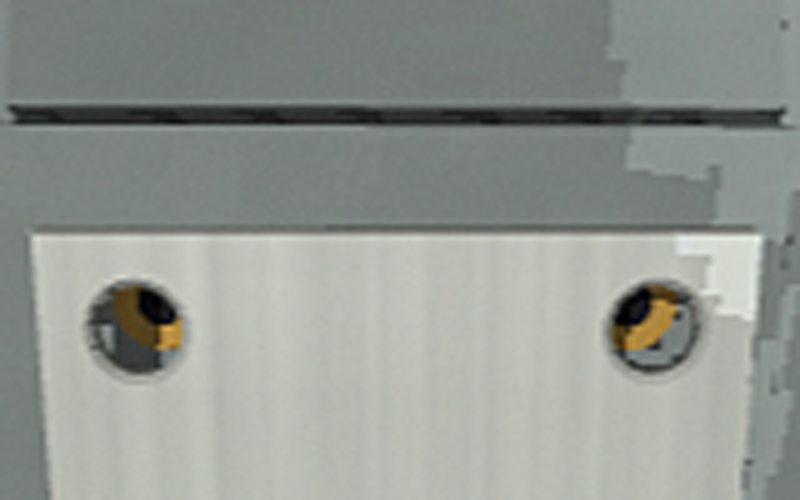

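View pics/s7z.png

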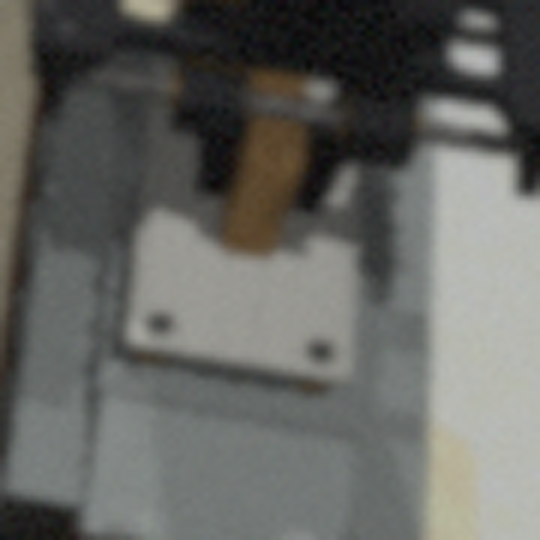

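Run:
```python
from plant import r
from h import *
np.set_printoptions(precision=4,suppress=True)
c=r.get_calibration('wrist');sc=r.get_calibration('scene')
g=lambda u,v:((u+.5)/5-.5+180,(v+.5)/5-.5+85)
T=[ray(c,*g(155,305),.08),ray(c,*g(634,305),.08)]
H=[ray(c,*g(136,329.5),.0985),ray(c,*g(654,329.5),.0985)]
print(*T,*H,'diff',(T[0]+T[1]-H[0]-H[1])/2)
q=lambda u,v:((u+.5)/6-.5+320,(v+.5)/6-.5+220)
S=[ray(sc,*q(320,350),.099),ray(sc,*q(160,323),.099)]
print('scene holes',*S,'mean',(S[0]+S[1])/2,'threads mean scene',[.6303,.2598],'top',[.63015,.26055])
s=r.get_state();gp(s);print(np.abs(s['qd']).max())
```

```text
[0.6263 0.2891 0.08  ] [0.6334 0.2298 0.08  ] [0.6266 0.2884 0.0985] [0.6335 0.2303 0.0985] diff [-0.0002  0.0001 -0.0185]
scene holes [0.626  0.2882 0.099 ] [0.6332 0.2309 0.099 ] mean [0.6296 0.2596 0.099 ] threads mean scene [0.6303, 0.2598] top [0.63015, 0.26055]
t 10.25 grasp [0.5767 0.2547 0.1389] y-axis [ 0.0001  0.0003 -1.    ] z-axis [ 0.1183 -0.993  -0.0003] jawyaw -173.21 F [ 0.09 -0.05 -1.66] open 0.223
0.0020374415049534923
```

Run:
```python
from plant import r
print(r.finish_job()); s=r.get_state();print(s['clock'],s['tool_pos'])
```

```text
the job is handed in; nothing more can be done
None
the job is handed in; nothing more can be done
```

I pinched the cover by its wooden grip, lifted it 2 mm and slid it straight out of the rack mouth. I then carried it over the bottles to the crawler and handed in with it still held there, at about 10.3 s.

**Alignment:** The wrist camera puts the two far holes within about 0.3 mm of their threads on average. The scene camera agrees to under 1 mm. I couldn't measure the two near holes directly because the gripper hides them. Their position follows from the yaw, which matches the crawler to about 0.1°.

**Height, level and stillness:** The underside is about 15 mm above the deck, worked out from the grasp height. The spacing of the holes in the wrist picture fits that. The tool's tilt is under 0.1° and joint speeds are about zero. The tool carries only the cover's weight, about 2 N, so nothing is touching.

**Checks that disagreed:** With the cover raised over the bay, arm position and wrist camera differed by about 2 mm sideways. I went by the camera, comparing holes and threads in the same picture. The last sideways check just before the final move differed by only 0.7 mm.

**Bottles and jars:** They still stood where they were in the top and scene views taken with the cover over the bay.

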